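# Free the lathe spindle: park the locking pin

## Robot

A 7-joint arm with a two-finger parallel gripper is mounted at the origin on the work surface. World frame = base frame: x ahead of the robot, y to its left, z up, the work surface at z = 0. Lengths are in m, angles in rad, forces in N, time in s.
With the tool pointing down it reaches from about 0.4 to 0.85 m from the base axis. Payload 10.4 kg.
Tool frame: the origin (TCP) lies at the very end of the fingers, on their centre line; the grasp point (between the pads) lies 19 mm behind it; z points along the fingers, y is the line along which they close (so a half turn about z gives the same grasp; the last joint's range is limited). The gripper opens to 87 mm and grips with 3 to 60 N. Pads are 19 mm wide; open, the fingers measure 117 mm over their backs; the gripper's body (75 mm by 190 mm) begins 51 mm behind the grasp point.
Start: joints at [1.27, 0.332, -0.065, 1.46, 0.022, 1.35, -0.088], TCP at [0.171, -0.601, 0.223] pointing down, gripper open.
Joint ranges: [-2.6, 2.6], [-0.5, 2.12], [-1.47, 1.34], [0.16, 2.42], [-1.27, 4.41], [0.06, 2.06], [-2.6, 2.6]. Speed limits (rad/s): [2.22, 2.22, 2.79, 2.79, 3.14, 3.14, 3.14].

## Interface

Orientations are given as a unit quaternion [x, y, z, w].
In Python, from bench import * gives the robot as it stands.
- The arm moves only by the tool carry_out, never from a script. Its argument "deltas" is a list of rows, each an object with "hand": the finger opening in mm, from 0 to 87; "dp": the shift along the tool's x, y, z each as a share of 250 mm, from -1 to 1, a list of three; "spin": the turn about the tool's z as a share of pi rad, from -1 to 1. In form: [{"hand": hand, "dp": [dx, dy, dz], "spin": spin}, ...]. A call has 1 to 20 rows; each row is the pose to reach, as a shift and turn from the pose commanded when the call began, along the tool's axes at that moment, turning the shorter way round; what a row does not reach only later rows make up. A row lasts 1/10 s, in which the tool goes at most 50 mm and 8.59 degrees, less where a joint would pass 70% of its speed; a pose out of reach is approached as far as the arm can. A call with a number of a shift or a turn outside -1 to 1 is refused whole. A call with a gripper value outside its range is refused whole. The fingers move at their own pace and stop on an object; "force" is the grip in N (left out, the last holds). Time passes only in rows, so rows that repeat a pose let the fingers close. It gives the time, the measured TCP pose, the force, the opening and the grip force at its end, in the units of the state.
- read_state(): the state, without advancing time (a new reading comes with each control period).
- camera(name): name is "scene" or "top" or "wrist"; returns the picture (384x512x3 uint8, red, green, blue); there is no depth.
- get_calibration(name): a dict with "fx", "fy", "cx", "cy" (pixels), "R" (3x3) and "t" (3): a world point X has camera coordinates R X + t; the wrist camera has in their place "mount" (4x4, takes a point from camera to tool coordinates, whose origin is the TCP and whose axes are the flange's). Camera axes: x right, y down, z forward; pixel columns grow to the right and rows downward; lengths in m; the calibration is good to about 2 mm. A picture is of the moment at which its call begins: read the wrist's pose just before it. get_calibration takes no time and is no camera call.
- close_job(): hands the job in; it is judged then, once.
The state is a dict: "time": time; "joint_positions": joint angles; "joint_vel": joint speeds; "joint_torque": joint torques, N m; "ee_pos": TCP position; "eef_rot": TCP orientation; "ft_force": force on the tool from outside, world axes, zero at the start; "torque": the same for the moment, N m; "width": finger opening in m; "grip_force": force on a finger pad.
Only numpy, scipy, OpenCV 4.12 (cv2) and the standard library are available. Lean on these libraries where they do the work, as an engineer would, in place of code of your own. Each camera call takes 0.05 s, during which the arm holds its last target. There are 200 camera calls.

## Task

Free the lathe's spindle: draw the T-handled locking pin out of the slanted bush on the chuck and park it in the notch of the pin stand, its neck at the back of the notch and hanging upright by its collar on the plate. The plate is clamped at no fixed height, so feel or look for it, set the pin down gently and let go only when its collar rests. Do not bump the lamp over the chuck, and leave the other things on the bench where they are.

Things in the scene. Friction and masses are not known exactly. Their poses are not given: they have to be found in the camera images.
- pin: steel T-handled locking pin, 104 mm long, 0.16 kg. Origin at the centre of its foot's end, z along the pin to the handle. Round foot 18 mm diameter to z = 26 mm, neck 9 mm to z = 50, collar 26 mm to z = 56, stem 16 mm to z = 104; cross bar 8 mm thick, 70 mm long along the pin's x, at z = 98. At the start the foot stands 28 mm deep in the bush, the pin leaning about 39 degrees to the lathe's -x
- pin_foot (a point): centre of the foot's end face (the pin's origin)
- pin_neck (a point): on the pin's axis, in the neck, 4 mm below the underside of the collar (z = 46 mm on the pin)
- pin_stem (a point): on the pin's axis, at the middle of the part of the stem that can be gripped (z = 80 mm on the pin), with the fingers closing along the pin's y, either side of the cross bar
- lathe: small bench lathe, fixed; origin on the bench under the chuck, y along the spindle (headstock at +y, tailstock at -y, 380 mm long overall), -x towards the operator. Spindle 95 mm above the bench, chuck 110 mm diameter, headstock top 145 mm high
- bush_mouth (a point): centre of the mouth of the bush in which the pin stands: 20 mm bore, 33 mm outside, 28 mm deep (the pin has some play), its axis square to the spindle and leaning 35 degrees from vertical towards the lathe's -x
- lamp_bar (a point): middle of the lamp bar over the chuck: 18 mm thick, 300 mm long, parallel to the spindle, 302 mm above the bench, 62 mm to the lathe's -x side of the spindle. It is right above the pin, which can be reached only with the tool leaning like the pin
- lamp: the lamp, fixed to the lathe, with the lathe's origin and axes: the bar, and at each end (y = +160 and -160 mm) a 12 mm tube sloping back and down from the bar to 250 mm height at x = +85 mm and then straight down
- stand: pin stand, fixed; origin on the bench below the parking place. Base 12 mm high, x from -50 to +100 mm, 90 mm wide; a 16 mm post at x = +68, its top 147 mm high, carries a level aluminium plate with the notch, clamped so that its top is somewhere from 95 to 130 mm above the bench (not measured). Parked, the pin's axis is at about x = 0 to +2 mm, y = 0
- notch (a point): on the bench below the flat end of the notch (x = +7 mm on the stand). Plate 6 mm thick, x from -40 to +58 mm on the stand, 64 mm wide in front. The notch is a slot 13 mm wide along the stand's x, open at the plate's -x edge, flaring to about 30 mm over the outermost 14 mm. The neck fits the slot; foot and collar do not
- tin: blue tin, 68 mm across, 62 mm high, origin under its centre; leave it where it is
- bearing: ball bearing lying flat, 52 mm across, 15 mm high, origin under its centre; leave it where it is
- screwdriver: screwdriver lying on the bench, about 200 mm long; leave it where it is
- wrench: wrench lying on the bench; leave it where it is
- spray: upright spray bottle, 56 mm across, 160 mm high, origin under its centre; leave it where it is
- pulley: aluminium belt pulley lying flat, 64 mm across, 34 mm high, origin under its centre; leave it where it is
Not all that is in view belongs to the job. Leave any pink look-alike of the pin alone.

How it is judged:
On the way, in this order (a step that is already met when the one before it is completed fails the run):
1. the pin is drawn clear of the bush, held by the fingers (distance between pin_foot and bush_mouth above 0.035 m and height (world z) of pin_foot above 0.1 m and contact force between the fingers and pin above 1 N), for 0.1 s.
2. the pin, still held, bears on the stand in the notch: neck in the slot, upright, at rest (x of pin_neck in the frame of stand between -0.01 and 0.007 m and y of pin_neck in the frame of stand between -0.005 and 0.005 m and angle between pin's own z axis and vertical below 0.1 rad and height (world z) of pin_foot between 0.035 and 0.088 m and contact force between pin and stand above 0.4 N and linear speed of pin below 0.03 m/s and contact force between the fingers and pin above 0.5 N), for 0.1 s.
At the end, for the whole second after the job is handed in: The pin stands released and at rest in the stand's notch: neck between x = -10 and +7 mm and within 5 mm of y = 0 of the stand, upright within 0.10 rad, its collar resting on the plate (foot 35 to 88 mm above the bench). Before the release it rested there in the fingers (x of pin_neck in the frame of stand between -0.01 and 0.007 m and y of pin_neck in the frame of stand between -0.005 and 0.005 m and angle between pin's own z axis and vertical below 0.1 rad and height (world z) of pin_foot between 0.035 and 0.088 m and contact force between pin and stand above 0.4 N and linear speed of pin below 0.03 m/s and contact force between the fingers and pin below 0.1 N and angular speed of pin below 0.2 rad/s); the robot touches nothing.
It fails at once if the pin is pressed or knocked hard (over 60 N) against the stand (contact force between pin and stand above 60 N).
It fails at once if the robot or the pin bumps the lamp (over 8 N) (contact force between any of the arm, the fingers, pin and lamp above 8 N).
It fails at once if another thing on the bench is pushed more than 30 mm from its place (distance of any of tin, bearing, screwdriver, wrench, spray, pulley from where it was at the start of the episode above 0.03 m).
It fails at once if the pin is dropped: it falls faster than 0.25 m/s with no finger on it (linear speed of pin above 0.25 m/s and contact force between the fingers and pin below 0.05 N).
It also fails if it takes over 64 s, if anything falls off the work surface, if the arm or the gripper's body presses on something with over 40 N, if the wrist force passes 120 N, or if a joint passes its speed limit or range.

## Working session

There is one attempt and no reset: what is moved stays moved. The work goes in short steps, Python scripts to look and compute and a tool call to move; the robot and the scene stay as the last step left them, time stands still between calls to the robot, and variables do not carry over. Pictures are saved under pics/ and viewed, at most 10 in all, crops included, and the job is handed in when it is done.

Besides the shell and the picture viewer there is one more tool, called after ">>>" as a command line: name --argument value ..., lists and objects as JSON in quotes. carry_out: Moves the arm, as the interface text tells. Its arguments: {"type":"object","properties":{"deltas":{"type":"array","items":{"type":"object","properties":{"hand":{"type":"number"},"dp":{"type":"array","items":{"type":"number","minimum":-1,"maximum":1}},"spin":{"type":"number","minimum":-1,"maximum":1}}}},"force":{"type":"number"}},"required":["deltas"]}

```bash
mkdir -p pics; ls
python3 - <<'E'
from bench import *
import cv2,numpy as np
s=read_state();print({k:np.round(v,3) for k,v in s.items()})
ims=[camera(n) for n in("scene","top")]
for n,i in zip(("scene","top"),ims):
    cv2.imwrite(f"pics/{n}0.png",i[:,:,::-1]); c=get_calibration(n); print(n,{k:np.round(v,4).tolist() for k,v in c.items()})
print(get_calibration("wrist"))
E
```

```text
pics
{'time': np.float64(0.0), 'joint_positions': array([ 1.27 ,  0.333, -0.065,  1.461,  0.022,  1.35 , -0.088]), 'joint_vel': array([ 0.   , -0.001, -0.002, -0.001, -0.   ,  0.001, -0.   ]), 'joint_torque': array([ 1.0000e-03, -6.2324e+01,  2.6000e-02, -3.8989e+01, -6.1000e-02,
        4.0000e-02,  0.0000e+00]), 'ee_pos': array([ 0.171, -0.601,  0.222]), 'eef_rot': array([ 0.99 ,  0.138, -0.   , -0.001]), 'ft_force': array([0.603, 0.428, 0.218]), 'torque': array([ 0.013, -0.024,  0.026]), 'grip_force': np.float64(0.0), 'width': np.float64(0.087)}
scene {'fx': 388.7082, 'fy': 388.7082, 'cx': 262.1141, 'cy': 190.3665, 'R': [[-0.5953, 0.8034, -0.0073], [0.5316, 0.387, -0.7534], [-0.6025, -0.4524, -0.6575]], 't': [0.2737, -0.0852, 1.7182]}
top {'fx': 375.6798, 'fy': 375.6798, 'cx': 251.5193, 'cy': 190.2448, 'R': [[-0.0019, -0.9997, -0.0257], [-0.9892, 0.0057, -0.1464], [0.1465, 0.0252, -0.9889]], 't': [0.042, 0.4727, 1.3117]}
{'fx': 264.8075687255841, 'fy': 264.8075687255841, 'cx': 259.0692745768019, 'cy': 191.6053963932989, 'mount': array([[ 2.87950866e-04, -9.56579242e-01, -2.91472248e-01,
         7.99904466e-02],
       [ 9.99999958e-01,  2.79141447e-04,  7.18076623e-05,
        -1.01865892e-04],
       [ 1.26722659e-05, -2.91472257e-01,  9.56579282e-01,
        -1.62510970e-01],
       [ 0.00000000e+00,  0.00000000e+00,  0.00000000e+00,
         1.00000000e+00]])}
```

View pics/scene0.png

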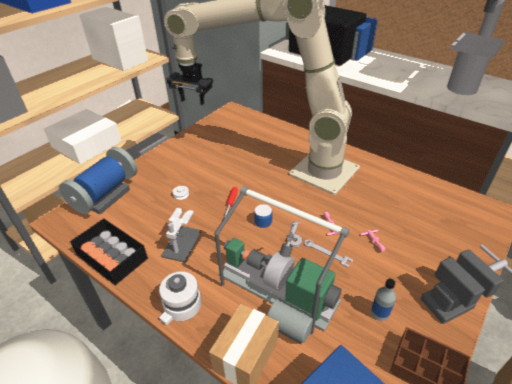

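View pics/top0.png

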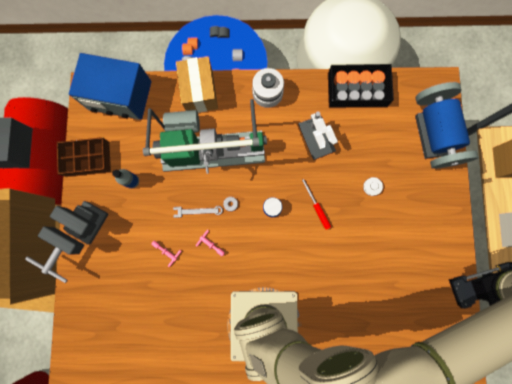

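The scene view shows the lathe at about (280,270), with the pin at (292,237) leaning toward the robot under the lamp bar, and the stand at (180,235). The top view shows the lamp bar from (150,152) to (262,143) and the stand at (320,135). I'll enlarge both areas.

Run:
```python
import cv2,numpy as np
s=cv2.imread("pics/scene0.png");t=cv2.imread("pics/top0.png")
a=s[180:330,210:360];b=s[195:270,150:225];c=t[100:190,135:275];d=t[100:170,290:350]
R=lambda i,w,h:cv2.resize(i,(w,h),interpolation=cv2.INTER_CUBIC)
L=np.vstack([R(a,400,400),np.zeros((200,400,3),np.uint8)])
L[400:600,:200]=R(b,200,200)
L[400:600,210:381]=R(d,171,200)
Rr=np.vstack([R(c,400,257),np.zeros((343,400,3),np.uint8)]);Rr[260:560,:300]=R(s[215:265,265:315],300,300)
cv2.imwrite("pics/crop.png",np.hstack([L,Rr]))
```

```text
(no output)
```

View pics/crop.png

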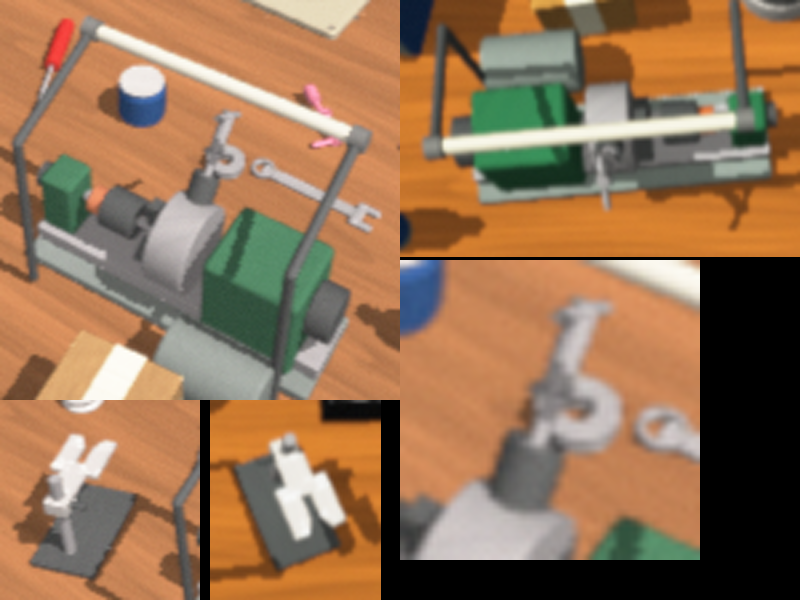

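The crops show the pin leaning out of the grey bush at scene (293,245), its handle at about (296,223), with the bearing on the bench behind it. The moves offer only shift and spin, so I'll check the interface docs for how the tool can be tilted, and measure the lathe and stand.

>>> carry_out --deltas '[{"hand": 87,"dp": [0.2,-0.2,-0.56],"spin": 0.06},{"hand": 87,"dp": [0.4,-0.4,-0.56],"spin": 0.06},{"hand": 87,"dp": [0.8,-0.8,-0.56],"spin": 0.06},{"hand": 87,"dp": [0.8,-0.8,-0.56],"spin": 0.06},{"hand": 87,"dp": [0.8,-0.8,-0.56],"spin": 0.06},{"hand": 87,"dp": [0.8,-0.8,-0.56],"spin": 0.06},{"hand": 87,"dp": [0.8,-0.8,-0.56],"spin": 0.06},{"hand": 87,"dp": [0.8,-0.8,-0.56],"spin": 0.06}]'

```text
time: 0.9
ee_pos: [0.3118, -0.3504, 0.3642]
eef_rot: [0.999, 0.048, 0.001, 0.001]
ft_force: [-0.4, -0.4, 0.1]
width: 0.0873
grip_force: 0.0
```

>>> carry_out --deltas '[{"hand": 87,"dp": [0.65,-0.94,-0.54],"spin": 0},{"hand": 87,"dp": [0.65,-0.94,-0.54],"spin": 0},{"hand": 87,"dp": [0.65,-0.94,-0.54],"spin": 0},{"hand": 87,"dp": [0.65,-0.94,-0.54],"spin": 0},{"hand": 87,"dp": [0.65,-0.94,-0.54],"spin": 0},{"hand": 87,"dp": [0.65,-0.94,-0.54],"spin": 0},{"hand": 87,"dp": [0.65,-0.94,-0.54],"spin": 0},{"hand": 87,"dp": [0.65,-0.94,-0.54],"spin": 0}]'

```text
time: 1.7
ee_pos: [0.4508, -0.1036, 0.4979]
eef_rot: [0.999, 0.047, 0.0, -0.0]
ft_force: [-0.5, -0.4, -0.1]
width: 0.0867
grip_force: 0.0
```

>>> carry_out --deltas '[{"hand": 87,"dp": [1,0,0],"spin": 0},{"hand": 87,"dp": [1,0,0],"spin": 0},{"hand": 87,"dp": [1,0,0],"spin": 0},{"hand": 87,"dp": [1,0,0],"spin": 0},{"hand": 87,"dp": [1,0,0],"spin": 0},{"hand": 87,"dp": [1,0,0],"spin": 0}]'

```text
time: 2.3
ee_pos: [0.6815, -0.0951, 0.4852]
eef_rot: [0.999, 0.036, -0.01, -0.011]
ft_force: [0.7, -1.2, -1.2]
width: 0.0872
grip_force: 0.0
```

>>> carry_out --deltas '[{"hand": 87,"dp": [1,0,0],"spin": 0},{"hand": 87,"dp": [1,0,0],"spin": 0},{"hand": 87,"dp": [1,0,0],"spin": 0},{"hand": 87,"dp": [1,0,0],"spin": 0},{"hand": 87,"dp": [1,0,0],"spin": 0},{"hand": 87,"dp": [1,0,0],"spin": 0}]'

```text
time: 2.9
ee_pos: [0.785, -0.0861, 0.422]
eef_rot: [0.999, 0.035, 0.011, -0.01]
ft_force: [-0.5, -0.1, 0.9]
width: 0.0869
grip_force: 0.0
```

>>> carry_out --deltas '[{"hand": 87,"dp": [-1,0,-1],"spin": 0},{"hand": 87,"dp": [-1,0,-1],"spin": 0},{"hand": 87,"dp": [-1,0,-1],"spin": 0},{"hand": 87,"dp": [-1,0,-1],"spin": 0},{"hand": 87,"dp": [-1,0,-1],"spin": 0},{"hand": 87,"dp": [-1,0,-1],"spin": 0},{"hand": 87,"dp": [-1,0,-1],"spin": 0},{"hand": 87,"dp": [-1,0,-1],"spin": 0},{"hand": 87,"dp": [-1,0,-1],"spin": 0}]'

```text
time: 3.8
ee_pos: [0.5175, -0.1062, 0.6156]
eef_rot: [0.998, 0.034, 0.045, -0.002]
ft_force: [-0.2, 0.1, -0.0]
width: 0.0867
grip_force: 0.0
```

Run:
```python
from h import *
s=read_state();print(np.round(s["joint_positions"],3),np.round(s["eef_rot"],4),s["ee_pos"])
```

```text
[-0.179  0.192  0.433  0.821 -0.123  2.058 -1.322] [ 0.9984  0.0339  0.0446 -0.0024] [ 0.51745006 -0.10622495  0.61564657]
```

>>> carry_out --deltas '[{"hand": 87,"dp": [0,0,-1],"spin": 0},{"hand": 87,"dp": [0,0,-1],"spin": 0},{"hand": 87,"dp": [0,0,-1],"spin": 0},{"hand": 87,"dp": [0,0,-1],"spin": 0},{"hand": 87,"dp": [0,0,-1],"spin": 0},{"hand": 87,"dp": [0,0,-1],"spin": 0},{"hand": 87,"dp": [0,0,-1],"spin": 0},{"hand": 87,"dp": [0,0,-1],"spin": 0}]'

```text
time: 4.6
ee_pos: [0.4858, -0.0984, 0.647]
eef_rot: [0.997, 0.035, 0.073, 0.004]
ft_force: [-0.3, 0.1, 0.7]
width: 0.0866
grip_force: 0.0
```

Run:
```python
from h import *
s=read_state();print(np.round(s["joint_positions"],3),np.round(s["eef_rot"],4),s["ee_pos"])
```

```text
[-0.408  0.103  0.641  0.855 -0.104  2.058 -1.33 ] [0.9967 0.0351 0.0729 0.0038] [ 0.48579261 -0.09837344  0.64695515]
```

The joint-6 limit makes the tool tilt forward by 8.4° at high reach, which is the direction I need. I'll see if it builds up and is kept.

>>> carry_out --deltas '[{"hand": 87,"dp": [0,0,-1],"spin": 0},{"hand": 87,"dp": [0,0,-1],"spin": 0},{"hand": 87,"dp": [0,0,-1],"spin": 0},{"hand": 87,"dp": [0,0,-1],"spin": 0},{"hand": 87,"dp": [0,0,-1],"spin": 0},{"hand": 87,"dp": [0,0,-1],"spin": 0},{"hand": 87,"dp": [0,0,-1],"spin": 0},{"hand": 87,"dp": [0,0,-1],"spin": 0}]'

```text
time: 5.4
ee_pos: [0.4588, -0.0952, 0.6762]
eef_rot: [0.994, 0.035, 0.103, 0.009]
ft_force: [0.1, -0.9, -0.5]
width: 0.0868
grip_force: 0.0
```

>>> carry_out --deltas '[{"hand": 87,"dp": [0,0,0.4],"spin": 0},{"hand": 87,"dp": [0,0,0.4],"spin": 0},{"hand": 87,"dp": [0,0,0.4],"spin": 0},{"hand": 87,"dp": [0,0,0.4],"spin": 0}]'

```text
time: 5.8
ee_pos: [0.4789, -0.0961, 0.5803]
eef_rot: [0.994, 0.035, 0.104, 0.009]
ft_force: [-0.1, -0.3, 1.9]
width: 0.0873
grip_force: 0.0
```

Run:
```python
from h import *
s=read_state();print(np.round(s["joint_positions"],3),np.round(s["eef_rot"],4),s["ee_pos"])
```

```text
[-0.517 -0.103  0.554  1.189  0.058  1.83  -1.439] [0.9939 0.0352 0.104  0.0085] [ 0.47894942 -0.09607607  0.58025966]
```

Tilt is kept at 12° and builds up with each call. I'll keep ratcheting.

>>> carry_out --deltas '[{"hand": 87,"dp": [0,0,-1],"spin": 0},{"hand": 87,"dp": [0,0,-1],"spin": 0},{"hand": 87,"dp": [0,0,-1],"spin": 0},{"hand": 87,"dp": [0,0,-1],"spin": 0},{"hand": 87,"dp": [0,0,-1],"spin": 0}]'

```text
time: 6.3
ee_pos: [0.4444, -0.0949, 0.7037]
eef_rot: [0.99, 0.035, 0.133, 0.013]
ft_force: [0.3, -0.3, -0.6]
width: 0.0867
grip_force: 0.0
```

>>> carry_out --deltas '[{"hand": 87,"dp": [1,0,-1],"spin": 0},{"hand": 87,"dp": [1,0,-1],"spin": 0},{"hand": 87,"dp": [1,0,-1],"spin": 0},{"hand": 87,"dp": [1,0,-1],"spin": 0}]'

```text
time: 6.7
ee_pos: [0.5059, -0.0855, 0.7252]
eef_rot: [0.986, 0.034, 0.159, 0.019]
ft_force: [1.0, 1.7, -0.0]
width: 0.0875
grip_force: 0.0
```

>>> carry_out --deltas '[{"hand": 87,"dp": [1,0,-1],"spin": 0},{"hand": 87,"dp": [1,0,-1],"spin": 0},{"hand": 87,"dp": [1,0,-1],"spin": 0},{"hand": 87,"dp": [1,0,-1],"spin": 0}]'

```text
time: 7.1
ee_pos: [0.5558, -0.0692, 0.7375]
eef_rot: [0.982, 0.034, 0.183, 0.022]
ft_force: [0.7, -0.2, -0.9]
width: 0.087
grip_force: 0.0
```

Run:
```python
from h import *
s=read_state();print(np.round(s["joint_positions"],3),np.round(s["eef_rot"],4),s["ee_pos"])
```

```text
[-0.206  0.259  0.474  0.473 -0.194  2.059 -1.392] [0.9823 0.0343 0.1829 0.0216] [ 0.55579407 -0.06918844  0.73748762]
```

Tool tilt is about 21°, close to half the pin's 39° lean. If I grip at this tilt, a 180° spin about the tool axis will bring the pin upright. First I'll bring the tilt's azimuth from -5° to the lathe's +5° with an up-push on the left side.

>>> carry_out --deltas '[{"hand": 87,"dp": [-0.53,-0.8,-0.18],"spin": 0},{"hand": 87,"dp": [-0.53,-0.8,-0.18],"spin": 0},{"hand": 87,"dp": [-0.53,-0.8,-0.18],"spin": 0},{"hand": 87,"dp": [-0.53,-0.8,-0.18],"spin": 0},{"hand": 87,"dp": [-0.53,-0.8,-0.18],"spin": 0},{"hand": 87,"dp": [-0.53,-0.8,-0.18],"spin": 0}]'

```text
time: 7.7
ee_pos: [0.3998, 0.1256, 0.7211]
eef_rot: [0.983, 0.038, 0.181, 0.019]
ft_force: [0.6, -0.0, -0.3]
width: 0.0871
grip_force: 0.0
```

>>> carry_out --deltas '[{"hand": 87,"dp": [-0.53,-0.8,-0.18],"spin": 0},{"hand": 87,"dp": [-0.53,-0.8,-0.18],"spin": 0},{"hand": 87,"dp": [-0.53,-0.8,-0.18],"spin": 0},{"hand": 87,"dp": [-0.53,-0.8,-0.18],"spin": 0},{"hand": 87,"dp": [-0.53,-0.8,-0.18],"spin": 0},{"hand": 87,"dp": [-0.53,-0.8,-0.18],"spin": 0}]'

```text
time: 8.3
ee_pos: [0.3275, 0.1961, 0.7236]
eef_rot: [0.982, 0.033, 0.187, 0.013]
ft_force: [-0.3, -1.7, 0.9]
width: 0.087
grip_force: 0.0
```

>>> carry_out --deltas '[{"hand": 87,"dp": [-0.53,-0.8,-0.18],"spin": 0},{"hand": 87,"dp": [-0.53,-0.8,-0.18],"spin": 0},{"hand": 87,"dp": [-0.53,-0.8,-0.18],"spin": 0},{"hand": 87,"dp": [-0.53,-0.8,-0.18],"spin": 0},{"hand": 87,"dp": [-0.53,-0.8,-0.18],"spin": 0},{"hand": 87,"dp": [-0.53,-0.8,-0.18],"spin": 0}]'

```text
time: 8.9
ee_pos: [0.1862, 0.3847, 0.6877]
eef_rot: [0.98, 0.034, 0.198, 0.001]
ft_force: [-59.7, 75.3, -26.3]
width: 0.0866
grip_force: 0.0
```

```bash
cat >> h.py <<'E'
from scipy.spatial.transform import Rotation as Ro
def st():
    s=read_state();M=Ro.from_quat(s["eef_rot"]).as_matrix();z=M[:,2]
    print("t",round(float(s["time"]),2),"p",np.round(s["ee_pos"],4),"tilt",round(np.degrees(np.arccos(-z[2])),1),"az",round(np.degrees(np.arctan2(z[1],z[0])),1),"xyaw",round(np.degrees(np.arctan2(M[1,0],M[0,0])),1),"j",np.round(s["joint_positions"],2),"F",np.round(s["ft_force"],1),"w",round(float(s["width"]),4),"g",round(float(s["grip_force"]),1))
    return s,M
E
python3 - <<'E'
from h import *
s,M=st();print(M)
E
```

```text
t 8.9 p [0.1862 0.3847 0.6877] tilt 22.8 az 1.6 xyaw 4.2 j [ 0.6  -0.31 -1.47  0.85 -0.    2.06 -2.41] F [-59.7  75.3 -26.3] w 0.0866 g 0.0
[[ 0.91934849  0.06654664  0.38777559]
 [ 0.06767944 -0.99764919  0.01075163]
 [ 0.38757948  0.01635994 -0.92169111]]
```

>>> carry_out --deltas '[{"hand": 87,"dp": [0.1,0.1,0],"spin": 0},{"hand": 87,"dp": [0.2,0.2,0.05],"spin": 0}]'

```text
time: 9.1
ee_pos: [0.2404, 0.3379, 0.6967]
eef_rot: [0.979, 0.035, 0.199, 0.004]
ft_force: [1.7, -0.8, 1.0]
width: 0.087
grip_force: 0.0
```

Run:
```python
from h import *
s,M=st()
cv2.imwrite("pics/scene1.png",camera("scene")[:,:,::-1])
```

```text
t 9.1 p [0.2404 0.3379 0.6967] tilt 23.0 az 1.0 xyaw 4.4 j [ 0.55 -0.27 -1.32  0.89  0.02  2.03 -2.29] F [ 1.7 -0.8  1. ] w 0.087 g 0.0
```

View pics/scene1.png

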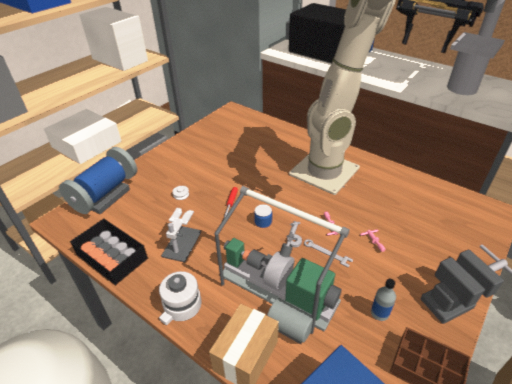

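The arm is raised and nothing was touched: the lathe, lamp and stand are unchanged, so the force spike came from a joint stop. Next I'll flip the wrist, so its camera sits on the operator's side, and move to a viewing pose.

>>> carry_out --deltas '[{"hand": 87,"dp": [0.05,0.33,0.32],"spin": 0.5},{"hand": 87,"dp": [0.05,0.33,0.65],"spin": 0.5},{"hand": 87,"dp": [0.05,0.33,0.65],"spin": 0.5},{"hand": 87,"dp": [0.05,0.33,0.65],"spin": 0.5},{"hand": 87,"dp": [0.05,0.33,0.65],"spin": 0.5},{"hand": 87,"dp": [0.05,0.33,0.65],"spin": 0.5},{"hand": 87,"dp": [0.05,0.33,0.65],"spin": 0.5},{"hand": 87,"dp": [0.05,0.33,0.65],"spin": 0.5},{"hand": 87,"dp": [0.05,0.33,0.65],"spin": 0.5},{"hand": 87,"dp": [0.05,0.33,0.65],"spin": 0.5},{"hand": 87,"dp": [0.05,0.33,0.65],"spin": 0.5},{"hand": 87,"dp": [0.05,0.33,0.65],"spin": 0.5}]'

```text
time: 10.35
ee_pos: [0.3968, 0.1294, 0.5939]
eef_rot: [0.826, -0.541, 0.089, -0.128]
ft_force: [1.1, -0.4, -0.1]
width: 0.087
grip_force: 0.0
```

Run:
```python
from h import *
s,M=st()
print(M.T@(np.array([.40,.178,.41])-s["ee_pos"])/.25)
```

```text
t 10.35 p [0.3968 0.1294 0.5939] tilt 18.0 az 22.0 xyaw -66.5 j [ 1.21 -0.5  -0.82  1.3  -0.61  1.88 -2.6 ] F [ 1.1 -0.4 -0.1] w 0.087 g 0.0
[-0.17910214  0.14184563  0.72595781]
```

```bash
cat >> h.py <<'E'
def dp(target,s,M): print("dp",np.round(M.T@(np.array(target)-s["ee_pos"])/.25,3))
E
python3 - <<'E'
from h import *
s,M=st();dp([.39,-.08,.6],s,M)
E
```

```text
t 10.35 p [0.3968 0.1294 0.5939] tilt 18.0 az 22.0 xyaw -66.5 j [ 1.21 -0.5  -0.82  1.3  -0.61  1.88 -2.6 ] F [ 1.1 -0.4 -0.1] w 0.087 g 0.0
dp [ 0.758  0.335 -0.128]
```

>>> carry_out --deltas '[{"hand": 87,"dp": [0.1,0.05,-0.02],"spin": -0.65},{"hand": 87,"dp": [0.2,0.1,-0.05],"spin": -0.65},{"hand": 87,"dp": [0.4,0.2,-0.1],"spin": -0.65},{"hand": 87,"dp": [0.76,0.33,-0.13],"spin": -0.65},{"hand": 87,"dp": [0.76,0.33,-0.13],"spin": -0.65},{"hand": 87,"dp": [0.76,0.33,-0.13],"spin": -0.65},{"hand": 87,"dp": [0.76,0.33,-0.13],"spin": -0.65},{"hand": 87,"dp": [0.76,0.33,-0.13],"spin": -0.65},{"hand": 87,"dp": [0.76,0.33,-0.13],"spin": -0.65},{"hand": 87,"dp": [0.76,0.33,-0.13],"spin": -0.65},{"hand": 87,"dp": [0.76,0.33,-0.13],"spin": -0.65},{"hand": 87,"dp": [0.76,0.33,-0.13],"spin": -0.65},{"hand": 87,"dp": [0.76,0.33,-0.13],"spin": -0.65},{"hand": 87,"dp": [0.76,0.33,-0.13],"spin": -0.65}]'

```text
time: 11.75
ee_pos: [0.3914, -0.0793, 0.6009]
eef_rot: [0.891, 0.425, 0.156, 0.01]
ft_force: [0.1, 0.4, 0.0]
width: 0.0871
grip_force: 0.0
```

Run:
```python
from h import *
s,M=st();dp([.36,-.29,.64],s,M)
```

```text
t 11.75 p [ 0.3914 -0.0793  0.6009] tilt 18.0 az 22.0 xyaw 52.3 j [ 0.81 -0.25 -0.38  1.29 -0.33  1.85 -0.37] F [0.1 0.4 0. ] w 0.0871 g 0.0
dp [-0.674  0.466 -0.282]
```

>>> carry_out --deltas '[{"hand": 87,"dp": [-0.2,0.15,-0.1],"spin": -0.73},{"hand": 87,"dp": [-0.4,0.3,-0.2],"spin": -0.73},{"hand": 87,"dp": [-0.67,0.47,-0.28],"spin": -0.73},{"hand": 87,"dp": [-0.67,0.47,-0.28],"spin": -0.73},{"hand": 87,"dp": [-0.67,0.47,-0.28],"spin": -0.73},{"hand": 87,"dp": [-0.67,0.47,-0.28],"spin": -0.73},{"hand": 87,"dp": [-0.67,0.47,-0.28],"spin": -0.73},{"hand": 87,"dp": [-0.67,0.47,-0.28],"spin": -0.73},{"hand": 87,"dp": [-0.67,0.47,-0.28],"spin": -0.73},{"hand": 87,"dp": [-0.67,0.47,-0.28],"spin": -0.73},{"hand": 87,"dp": [-0.67,0.47,-0.28],"spin": -0.73},{"hand": 87,"dp": [-0.67,0.47,-0.28],"spin": -0.73},{"hand": 87,"dp": [-0.67,0.47,-0.28],"spin": -0.73},{"hand": 87,"dp": [-0.67,0.47,-0.28],"spin": -0.73},{"hand": 87,"dp": [-0.67,0.47,-0.28],"spin": -0.73},{"hand": 87,"dp": [-0.67,0.47,-0.28],"spin": -0.73}]'

```text
time: 13.35
ee_pos: [0.3601, -0.2898, 0.6393]
eef_rot: [-0.021, 0.988, 0.055, 0.146]
ft_force: [-0.3, 0.2, -0.3]
width: 0.0869
grip_force: 0.0
```

>>> carry_out --deltas '[{"hand": 87,"dp": [0,0,-1],"spin": 0},{"hand": 87,"dp": [0,0,-1],"spin": 0},{"hand": 87,"dp": [0,0,-1],"spin": 0},{"hand": 87,"dp": [0,0,-1],"spin": 0}]'

```text
time: 13.75
ee_pos: [0.3646, -0.2915, 0.6523]
eef_rot: [-0.019, 0.989, 0.054, 0.136]
ft_force: [0.2, -0.2, -1.2]
width: 0.0867
grip_force: 0.0
```

Run:
```python
from h import *
s,M=st();dp([.45,-.4,.75],s,M)
```

```text
t 13.75 p [ 0.3646 -0.2915  0.6523] tilt 16.8 az 22.7 xyaw -178.6 j [ 1.5   0.12 -0.86  0.86 -0.18  2.04  2.16] F [ 0.2 -0.2 -1.2] w 0.0867 g 0.0
dp [-0.424 -0.41  -0.331]
```

>>> carry_out --deltas '[{"hand": 87,"dp": [-0.85,-0.8,-0.7],"spin": 0},{"hand": 87,"dp": [-0.85,-0.8,-0.7],"spin": 0},{"hand": 87,"dp": [-0.85,-0.8,-0.7],"spin": 0},{"hand": 87,"dp": [-0.85,-0.8,-0.7],"spin": 0}]'

```text
time: 14.15
ee_pos: [0.4374, -0.3665, 0.6614]
eef_rot: [-0.015, 0.987, 0.039, 0.157]
ft_force: [-0.6, -0.9, 1.4]
width: 0.0869
grip_force: 0.0
```

Run:
```python
from h import *
s,M=st();dp([.55,-.5,.75],s,M);print(M)
```

```text
t 14.15 p [ 0.4374 -0.3665  0.6614] tilt 18.6 az 15.0 xyaw -178.9 j [ 0.96  0.31 -0.32  0.58 -0.18  2.06  2.16] F [-0.6 -0.9  1.4] w 0.0869 g 0.0
dp [-0.529 -0.525 -0.241]
[[-0.95046113 -0.04227432  0.3079554 ]
 [-0.01762136  0.99644353  0.0824001 ]
 [-0.31034357  0.0728915  -0.94782577]]
```

>>> carry_out --deltas '[{"hand": 87,"dp": [-0.85,-0.8,-1],"spin": 0},{"hand": 87,"dp": [-0.85,-0.8,-1],"spin": 0},{"hand": 87,"dp": [-0.85,-0.8,-1],"spin": 0},{"hand": 87,"dp": [-0.85,-0.8,-1],"spin": 0}]'

```text
time: 14.55
ee_pos: [0.4744, -0.412, 0.6629]
eef_rot: [-0.013, 0.984, 0.025, 0.179]
ft_force: [-0.5, 0.1, -0.5]
width: 0.0869
grip_force: 0.0
```

Run:
```python
from h import *
s,M=st();dp([.41,-.05,.5],s,M);print(M)
```

```text
t 14.55 p [ 0.4744 -0.412   0.6629] tilt 20.8 az 8.5 xyaw -179.0 j [ 0.85  0.44 -0.14  0.4  -0.25  2.06  2.19] F [-0.5  0.1 -0.5] w 0.0869 g 0.0
dp [0.448 1.426 0.595]
[[-0.93575276 -0.03346236  0.35106557]
 [-0.01592458  0.99848206  0.05272546]
 [-0.35229699  0.04374743 -0.93486523]]
```

>>> carry_out --deltas '[{"hand": 87,"dp": [0.3,0.95,0.4],"spin": 0},{"hand": 87,"dp": [0.3,0.95,0.4],"spin": 0},{"hand": 87,"dp": [0.3,0.95,0.4],"spin": 0},{"hand": 87,"dp": [0.3,0.95,0.4],"spin": 0},{"hand": 87,"dp": [0.3,0.95,0.4],"spin": 0},{"hand": 87,"dp": [0.3,0.95,0.4],"spin": 0}]'

```text
time: 15.15
ee_pos: [0.4299, -0.1679, 0.5532]
eef_rot: [-0.013, 0.983, 0.025, 0.179]
ft_force: [0.6, 0.8, 1.1]
width: 0.0871
grip_force: 0.0
```

Run:
```python
from h import *
s,M=st();dp([.40,.0,.47],s,M);dp([.40,.178,.43],s,M)
```

```text
t 15.15 p [ 0.4299 -0.1679  0.5532] tilt 20.8 az 8.6 xyaw -179.0 j [ 0.79 -0.21 -0.28  1.39 -0.28  1.66  2.04] F [0.6 0.8 1.1] w 0.0871 g 0.0
dp [0.219 0.66  0.305]
dp [0.263 1.364 0.492]
```

>>> carry_out --deltas '[{"hand": 87,"dp": [0.2,0.95,0.35],"spin": 0},{"hand": 87,"dp": [0.2,0.95,0.35],"spin": 0},{"hand": 87,"dp": [0.2,0.95,0.35],"spin": 0},{"hand": 87,"dp": [0.2,0.95,0.35],"spin": 0},{"hand": 87,"dp": [0.2,0.95,0.35],"spin": 0},{"hand": 87,"dp": [0.2,0.95,0.35],"spin": 0}]'

```text
time: 15.75
ee_pos: [0.4054, 0.0765, 0.4643]
eef_rot: [-0.016, 0.983, 0.024, 0.179]
ft_force: [-0.3, -0.9, 0.6]
width: 0.087
grip_force: 0.0
```

>>> carry_out --deltas '[{"hand": 87,"dp": [0.06,0.42,0.14],"spin": 0},{"hand": 87,"dp": [0.06,0.42,0.14],"spin": 0},{"hand": 87,"dp": [0.06,0.42,0.14],"spin": 0},{"hand": 87,"dp": [0.06,0.42,0.14],"spin": 0}]'

```text
time: 16.15
ee_pos: [0.4011, 0.179, 0.4316]
eef_rot: [-0.014, 0.984, 0.025, 0.179]
ft_force: [0.3, -0.6, 1.0]
width: 0.0869
grip_force: 0.0
```

Run:
```python
from h import *
s,M=st()
s=read_state();i=camera("wrist");np.save("w1.npy",s["ee_pos"]);np.save("w1q.npy",s["eef_rot"])
cv2.imwrite("pics/w1.png",i[:,:,::-1])
```

```text
t 16.15 p [0.4011 0.179  0.4316] tilt 20.8 az 8.7 xyaw -178.8 j [ 0.47 -0.48 -0.7   1.74 -0.28  1.41  1.38] F [ 0.3 -0.6  1. ] w 0.0869 g 0.0
```

View pics/w1.png

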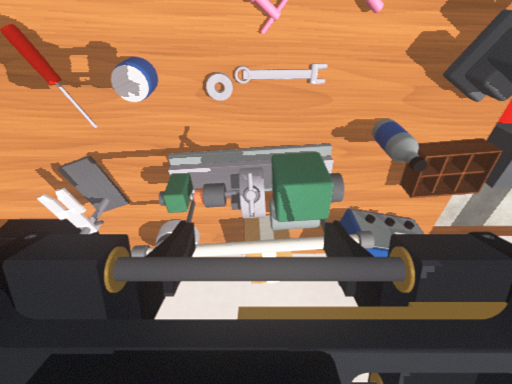

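The wrist view shows the pin nearly end-on at (251,195), its cross bar running up-down between about rows 175 and 213. The stand plate is at (70,210). I'll enlarge both.

Run:
```python
import cv2,numpy as np
i=cv2.imread("pics/w1.png")
a=cv2.resize(i[165:225,220:285],None,fx=8,fy=8,interpolation=cv2.INTER_CUBIC)
b=cv2.resize(i[150:245,30:130],(280,266),interpolation=cv2.INTER_CUBIC)
o=np.zeros((480,800,3),np.uint8);o[:,:520]=a;o[:266,520:]=b
cv2.imwrite("pics/w1c.png",o)
```

```text
(no output)
```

View pics/w1c.png

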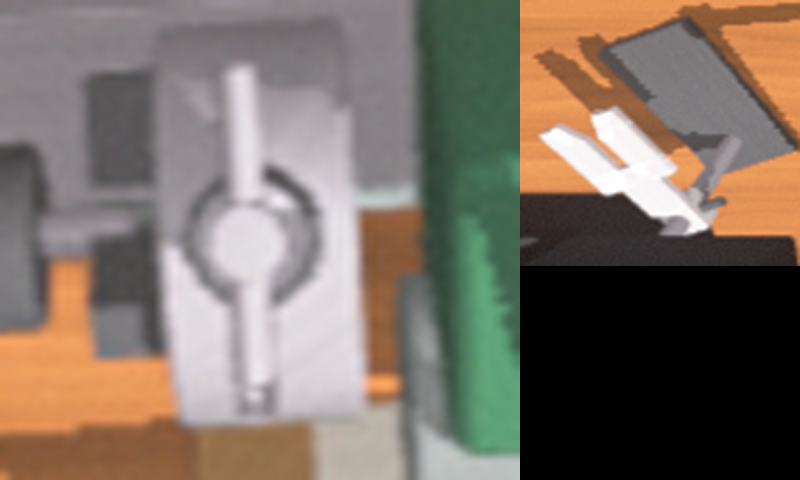

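Run:
```python
from h import *
np.set_printoptions(precision=4,suppress=True)
w=wristcal({"ee_pos":np.load("w1.npy"),"eef_rot":np.load("w1q.npy")});S=get_calibration("scene")
O=np.array([.626,.187,0]);Y=Ro.from_euler("z",.088).as_matrix()
L=lambda p:Y.T@(p-O)
top,g=tri(ray(w,(251,195)),ray(S,(295.5,223.7)));print("top",top,"gap",g,"lathe",L(top))
for n,a,b in(("barlow",(250.1,173.5),(294,224.5)),):
    pass
# lamp check in wrist: bar axis points
o,d=ray(w,(251,195));print("cam",L(o),"dir",Y.T@d, "angle to pin axis",np.degrees(np.arccos((Y.T@d)@np.array([.629,0,-.777]))))
# depth by bar: bar centre at 6mm below top along pin, ends +-35 along (0.777,0,0.629)
ax=Y@np.array([-np.sin(np.radians(39)),0,np.cos(np.radians(39))]);bx=Y@np.array([np.cos(np.radians(39)),0,np.sin(np.radians(39))])
for r in(.34,.36,.38,.40,.42,.44):
    c=o+d*r;b=c-ax*.006;f=c-ax*.076
    print(r,"L",L(c),"bar px",proj(w,b-bx*.035),proj(w,b+bx*.035),"mouth",proj(w,f),"scene top",proj(S,c),"scene mouth",proj(S,f),"mouth radius from spindle",np.hypot(L(f)[0],L(f)[2]-.095),"ang",np.degrees(np.arctan2(-L(f)[0],L(f)[2]-.095)))
```

```text
top [0.5318 0.1804 0.2217] gap 0.00031940998206968837 lathe [-0.0944  0.0017  0.2217]
cam [-0.3573  0.0132  0.5553] dir [ 0.6189 -0.0275 -0.785 ] angle to pin axis 2.2592230968258056
0.34 L [-0.1469  0.0038  0.2884] bar px [249.3685 168.3735] [252.9004 221.8589] mouth [252.3716 195.5438] scene top [305.4379 197.4553] scene mouth [296.9579 221.1938] mouth radius from spindle 0.16694268991047398 ang 36.41776999840638
0.36 L [-0.1346  0.0033  0.2727] bar px [249.4574 169.8251] [252.7964 220.3879] mouth [252.3087 195.5188] scene top [303.0585 203.6675] scene mouth [294.6143 227.309 ] mouth radius from spindle 0.14696187203866673 ang 36.168601473725445
0.38 L [-0.1222  0.0027  0.257 ] bar px [249.5372 171.1267] [252.7031 219.0696] mouth [252.2513 195.4961] scene top [300.6898 209.8517] scene mouth [292.2812 233.397 ] mouth radius from spindle 0.12698470815655208 ang 35.84102691885373
0.4 L [-0.1098  0.0022  0.2413] bar px [249.6091 172.3003] [252.619  217.8814] mouth [252.1987 195.4752] scene top [298.3318 216.0081] scene mouth [289.9584 239.4578] mouth radius from spindle 0.10701324465705365 ang 35.39116482623175
0.42 L [-0.0974  0.0016  0.2256] bar px [249.6743 173.3639] [252.5429 216.8051] mouth [252.1504 195.4561] scene top [295.9844 222.1369] scene mouth [287.646  245.4915] mouth radius from spindle 0.08705140499949797 ang 34.734928794331154
0.44 L [-0.0851  0.0011  0.2099] bar px [249.7336 174.3324] [252.4735 215.8254] mouth [252.1058 195.4384] scene top [293.6475 228.2383] scene mouth [285.3439 251.4985] mouth radius from spindle 0.06710777784037594 ang 33.688428394491616
```

The triangulated stem top is at lathe (-94, 2, 222) mm, with a ray gap of 0.3 mm and the bush mouth 84 mm from the spindle, which fits the given sizes. Next I'll work out the grasp pose.

Run:
```python
from h import *
s,M=st()
top=np.array([.5318,.1804,.2217]);ax=np.array([-.6265,-.0554,.777])
g=top-.018*ax; t=g+.019*M[:,2]+.004*M[:,0]; dp(t,s,M); print(t, "tool-x . lean", M[:,1]@ax)
```

```text
t 16.2 p [0.4017 0.177  0.4319] tilt 20.8 az 8.6 xyaw -179.0 j [ 0.48 -0.48 -0.69  1.74 -0.28  1.41  1.38] F [-0.9 -1.3  0.4] w 0.0871 g 0.0
dp [-0.198 -0.041  1.114]
[0.5460005  0.18234127 0.1885421 ] tool-x . lean 0.00028784919688724236
```

>>> carry_out --deltas '[{"hand": 87,"dp": [-0.03,-0.04,0.15],"spin": 0},{"hand": 87,"dp": [-0.06,-0.04,0.3],"spin": 0},{"hand": 87,"dp": [-0.1,-0.04,0.45],"spin": 0},{"hand": 87,"dp": [-0.12,-0.04,0.6],"spin": 0},{"hand": 87,"dp": [-0.15,-0.04,0.7],"spin": 0},{"hand": 87,"dp": [-0.15,-0.04,0.75],"spin": 0},{"hand": 87,"dp": [-0.15,-0.04,0.75],"spin": 0}]'

```text
time: 16.9
ee_pos: [0.503, 0.1762, 0.2677]
eef_rot: [-0.011, 0.984, 0.025, 0.177]
ft_force: [-0.3, 0.1, 0.3]
width: 0.0871
grip_force: 0.0
```

Run:
```python
from h import *
s,M=st();dp([.546,.1823,.1885],s,M)
```

```text
t 16.9 p [0.503  0.1762 0.2677] tilt 20.6 az 8.7 xyaw -179.2 j [ 0.58 -0.19 -0.95  1.9  -0.08  1.    1.24] F [-0.3  0.1  0.3] w 0.0871 g 0.0
dp [-0.051  0.005  0.358]
```

>>> carry_out --deltas '[{"hand": 87,"dp": [-0.02,0.005,0.08],"spin": 0},{"hand": 87,"dp": [-0.04,0.005,0.16],"spin": 0},{"hand": 87,"dp": [-0.05,0.005,0.24],"spin": 0},{"hand": 87,"dp": [-0.05,0.005,0.32],"spin": 0},{"hand": 87,"dp": [-0.05,0.005,0.36],"spin": 0},{"hand": 87,"dp": [-0.05,0.005,0.36],"spin": 0}]'

```text
time: 17.5
ee_pos: [0.5462, 0.1832, 0.1889]
eef_rot: [-0.012, 0.984, 0.024, 0.178]
ft_force: [0.4, 0.4, 0.7]
width: 0.0872
grip_force: 0.0
```

Run:
```python
from h import *
s,M=st();dp([.546,.1823,.1885],s,M)
s=read_state();i=camera("wrist");cv2.imwrite("pics/w2.png",i[:,:,::-1])
```

```text
t 17.5 p [0.5462 0.1832 0.1889] tilt 20.7 az 8.5 xyaw -179.1 j [ 0.57  0.08 -1.06  1.92  0.24  0.85  0.99] F [0.4 0.4 0.7] w 0.0872 g 0.0
dp [ 0.002 -0.004  0.001]
```

View pics/w2.png

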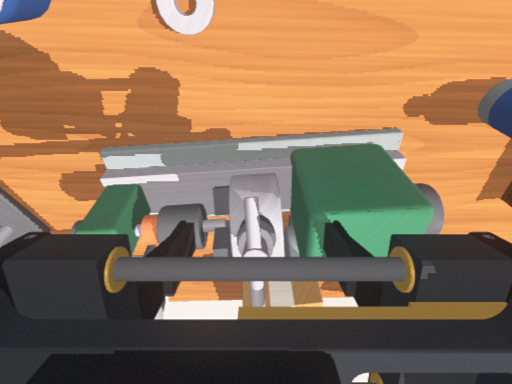

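The pin stands between the fingers, its handle at about (252,225) and close to the hand's centre column of 259. Closing now.

>>> carry_out --deltas '[{"hand": 8,"dp": [0,0,0],"spin": 0},{"hand": 8,"dp": [0,0,0],"spin": 0},{"hand": 8,"dp": [0,0,0],"spin": 0},{"hand": 8,"dp": [0,0,0],"spin": 0},{"hand": 8,"dp": [0,0,0],"spin": 0},{"hand": 8,"dp": [0,0,0],"spin": 0},{"hand": 8,"dp": [0,0,0],"spin": 0},{"hand": 8,"dp": [0,0,0],"spin": 0}]' --force 35

```text
time: 18.35
ee_pos: [0.5461, 0.1846, 0.1891]
eef_rot: [-0.013, 0.984, 0.025, 0.179]
ft_force: [0.0, 0.1, -0.5]
width: 0.031
grip_force: 0.0
```

Run:
```python
from h import *
s,M=st()
d=Ro.from_euler("z",.088).as_matrix()@np.array([-np.sin(np.radians(36)),0,np.cos(np.radians(36))])
print(d,M.T@d*.1/.25)
```

```text
t 18.35 p [0.5461 0.1846 0.1891] tilt 20.8 az 8.7 xyaw -179.0 j [ 0.57  0.08 -1.06  1.92  0.24  0.85  0.99] F [ 0.   0.1 -0.5] w 0.031 g 0.0
[-0.58551082 -0.05165837  0.80901699] [ 0.1055613   0.00169699 -0.38581593]
```

>>> carry_out --deltas '[{"hand": 8,"dp": [0,0,0],"spin": 0},{"hand": 8,"dp": [0,0,0],"spin": 0},{"hand": 8,"dp": [0,0,0],"spin": 0},{"hand": 8,"dp": [0,0,0],"spin": 0}]'

```text
time: 18.75
ee_pos: [0.5464, 0.1823, 0.189]
eef_rot: [-0.012, 0.984, 0.023, 0.178]
ft_force: [-2.6, -7.9, 5.3]
width: 0.0153
grip_force: 34.7
```

Gripped: 15.3 mm on the stem at 35 N. Drawing it out along the bush axis.

>>> carry_out --deltas '[{"hand": 8,"dp": [0.01,0,-0.04],"spin": 0},{"hand": 8,"dp": [0.02,0,-0.08],"spin": 0},{"hand": 8,"dp": [0.03,0,-0.12],"spin": 0},{"hand": 8,"dp": [0.043,0,-0.16],"spin": 0},{"hand": 8,"dp": [0.053,0,-0.2],"spin": 0},{"hand": 8,"dp": [0.065,0,-0.24],"spin": 0},{"hand": 8,"dp": [0.075,0,-0.28],"spin": 0},{"hand": 8,"dp": [0.086,0,-0.32],"spin": 0},{"hand": 8,"dp": [0.105,0,-0.38],"spin": 0},{"hand": 8,"dp": [0.105,0,-0.38],"spin": 0},{"hand": 8,"dp": [0.105,0,-0.38],"spin": 0}]'

```text
time: 19.85
ee_pos: [0.4883, 0.179, 0.2684]
eef_rot: [-0.013, 0.983, 0.025, 0.179]
ft_force: [0.5, 0.7, -1.0]
width: 0.0154
grip_force: 34.8
```

Run:
```python
from h import *
s,M=st();dp([.37,.12,.36],s,M)
```

```text
t 19.85 p [0.4883 0.179  0.2684] tilt 20.8 az 8.6 xyaw -179.0 j [ 0.59 -0.24 -0.95  1.93 -0.14  1.    1.28] F [ 0.5  0.7 -1. ] w 0.0154 g 34.8
dp [ 0.317 -0.204 -0.521]
```

The pin is out and held. Now I'll carry it clear and spin it 180° in two halves.

Run:
```python
from h import *
s,M=st();dp([.42,.02,.38],s,M)
```

```text
t 19.85 p [0.4883 0.179  0.2684] tilt 20.8 az 8.6 xyaw -179.0 j [ 0.59 -0.24 -0.95  1.93 -0.14  1.    1.28] F [ 0.5  0.7 -1. ] w 0.0154 g 34.8
dp [ 0.109 -0.606 -0.547]
```

>>> carry_out --deltas '[{"hand": 8,"dp": [0.1,-0.05,-0.1],"spin": 0},{"hand": 8,"dp": [0.15,-0.15,-0.2],"spin": 0},{"hand": 8,"dp": [0.2,-0.3,-0.3],"spin": 0},{"hand": 8,"dp": [0.2,-0.45,-0.4],"spin": 0},{"hand": 8,"dp": [0.2,-0.6,-0.45],"spin": 0},{"hand": 8,"dp": [0.2,-0.75,-0.45],"spin": 0},{"hand": 8,"dp": [0.2,-0.9,-0.45],"spin": 0},{"hand": 8,"dp": [0.2,-0.9,-0.45],"spin": 0}]'

```text
time: 20.65
ee_pos: [0.4093, -0.057, 0.3444]
eef_rot: [-0.01, 0.984, 0.025, 0.177]
ft_force: [-0.6, 0.8, -1.0]
width: 0.0152
grip_force: 34.8
```

Run:
```python
from h import *
s,M=st();dp([.45,-.2,.36],s,M)
```

```text
t 20.65 p [ 0.4093 -0.057   0.3444] tilt 20.6 az 8.5 xyaw -179.4 j [ 0.41 -0.44 -0.2   1.99 -0.22  1.25  1.83] F [-0.6  0.8 -1. ] w 0.0152 g 34.8
dp [-0.169 -0.573 -0.031]
```

>>> carry_out --deltas '[{"hand": 8,"dp": [-0.03,-0.1,0],"spin": 0.5},{"hand": 8,"dp": [-0.06,-0.2,0],"spin": 0.5},{"hand": 8,"dp": [-0.1,-0.3,0],"spin": 0.5},{"hand": 8,"dp": [-0.13,-0.45,0],"spin": 0.5},{"hand": 8,"dp": [-0.17,-0.57,0],"spin": 0.5},{"hand": 8,"dp": [-0.17,-0.57,0],"spin": 0.5},{"hand": 8,"dp": [-0.17,-0.57,0],"spin": 0.5},{"hand": 8,"dp": [-0.17,-0.57,0],"spin": 0.5},{"hand": 8,"dp": [-0.17,-0.57,0],"spin": 0.5},{"hand": 8,"dp": [-0.17,-0.57,0],"spin": 0.5},{"hand": 8,"dp": [-0.17,-0.57,0],"spin": 0.5}]'

```text
time: 21.75
ee_pos: [0.4544, -0.1938, 0.3536]
eef_rot: [0.689, 0.702, 0.144, 0.107]
ft_force: [0.6, -0.3, -1.3]
width: 0.0149
grip_force: 34.8
```

>>> carry_out --deltas '[{"hand": 8,"dp": [0,0,0],"spin": 0.5},{"hand": 8,"dp": [0,0,0],"spin": 0.5},{"hand": 8,"dp": [0,0,0],"spin": 0.5},{"hand": 8,"dp": [0,0,0],"spin": 0.5},{"hand": 8,"dp": [0,0,0],"spin": 0.5},{"hand": 8,"dp": [0,0,0],"spin": 0.5},{"hand": 8,"dp": [0,0,0],"spin": 0.5},{"hand": 8,"dp": [0,0,0],"spin": 0.5},{"hand": 8,"dp": [0,0,0],"spin": 0.5},{"hand": 8,"dp": [0,0,0],"spin": 0.5},{"hand": 8,"dp": [0,0,0],"spin": 0.5}]'

```text
time: 22.85
ee_pos: [0.4544, -0.1938, 0.3536]
eef_rot: [0.984, 0.01, 0.178, -0.026]
ft_force: [1.1, -0.2, -0.3]
width: 0.0149
grip_force: 34.8
```

Run:
```python
from h import *
s,M=st()
a,b=camera("scene"),camera("top");cv2.imwrite("pics/s3.png",a[:,:,::-1]);cv2.imwrite("pics/t3.png",b[:,:,::-1])
S,T=get_calibration("scene"),get_calibration("top")
out=[]
for cal,im in((S,a),(T,b)):
    u,v=proj(cal,s["ee_pos"]).astype(int);print(u,v)
    out.append(cv2.resize(im[v-32:v+33,u-32:u+33,::-1],(390,390),interpolation=cv2.INTER_CUBIC))
    st0=proj(cal,np.array([.653,-.209,.11])).astype(int);out.append(cv2.resize(im[st0[1]-25:st0[1]+25,st0[0]-25:st0[0]+25,::-1],(200,200),interpolation=cv2.INTER_CUBIC));print(st0)
o=np.zeros((600,790,3),np.uint8);o[:390,:390]=out[0];o[390:590,:200]=out[1];o[:390,400:]=out[2];o[390:590,400:600]=out[3]
cv2.imwrite("pics/c3.png",o)
```

```text
t 22.85 p [ 0.4544 -0.1938  0.3536] tilt 20.7 az 8.8 xyaw 0.6 j [ 0.89 -0.21 -0.36  1.8  -0.31  1.26 -0.97] F [ 1.1 -0.2 -0.3] w 0.0149 g 34.8
215 135
[180 218]
334 179
[323 134]
```

View pics/c3.png

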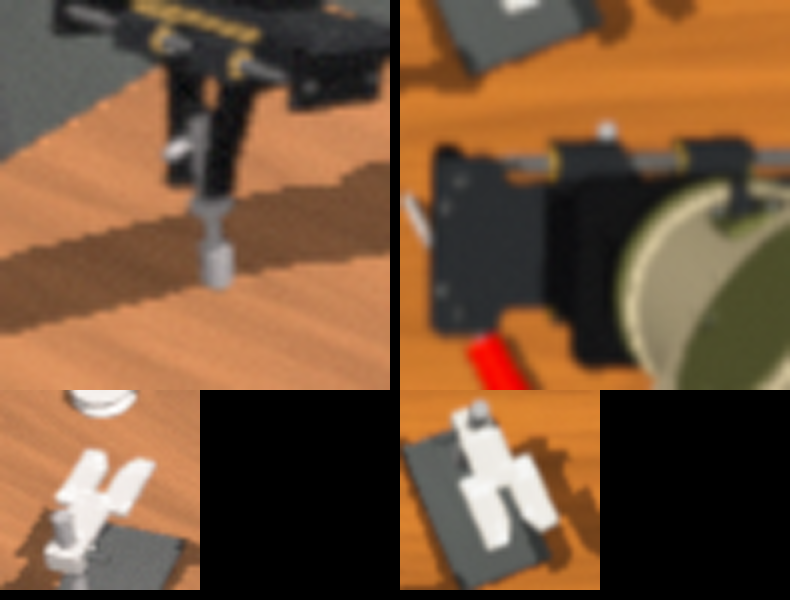

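The scene crop shows the pin hanging nearly upright, with its foot end at about scene (219,150), and the top crop shows the notch prongs. I'll work out the pin's pose in the hand and the plate height.

Run:
```python
from h import *
np.set_printoptions(precision=4,suppress=True)
s,M=st();S,T=get_calibration("scene"),get_calibration("top")
A=tri(ray(S,(176.25,209.25)),ray(T,(337,142)));B=tri(ray(S,(193.75,211.25)),ray(T,(319.75,148.5)));print("A",A,"B",B,"w",np.linalg.norm(A[0]-B[0]))
# pin in tool: at grasp q (flipped tool) -> pick orientation
Mp=Ro.from_quat([-0.012,.984,.023,.178]).as_matrix()
p=Mp.T@np.array([-.6265,-.0554,.777]); ax=M@p; g=s["ee_pos"]-.019*M[:,2]-.004*M[:,0]
print("pred ax",ax)
for z in(104,53,0): print(z,g+ax*(z-86)/1000,proj(S,g+ax*(z-86)/1000))
# white plate mask in top & scene, pixel stats
for n,f,c in(("scene","pics/s3.png",(180,218)),("top","pics/t3.png",(323,134))):
    i=cv2.imread(f);h=cv2.cvtColor(i,cv2.COLOR_BGR2HSV)[c[1]-25:c[1]+25,c[0]-25:c[0]+25]
    k=((h[...,1]<45)&(h[...,2]>150)).astype(np.uint8);q=max(cv2.findContours(k,0,1)[0],key=cv2.contourArea)
    e=cv2.approxPolyDP(q,1.2,True)[:,0]+np.array(c)-25;print(n,e.tolist())
st0=np.array([.653,-.2095,0]);Rs=Ro.from_euler("z",np.radians(21.2)).as_matrix()
for z in(.1,.115,.13):
    for xy in((-40,-32),(-40,32),(-40,-15),(-40,15),(7,0)): print(z,xy,proj(S,st0+Rs@np.array([xy[0]/1e3,xy[1]/1e3,z])),proj(T,st0+Rs@np.array([xy[0]/1e3,xy[1]/1e3,z])))
```

```text
t 22.95 p [ 0.4543 -0.1939  0.3538] tilt 20.7 az 8.8 xyaw 0.9 j [ 0.89 -0.21 -0.36  1.8  -0.31  1.26 -0.97] F [-0.7  0.9 -1. ] w 0.0153 g 34.8
A (array([ 0.6275, -0.2554,  0.1093]), np.float64(0.0002581005033751583)) B (array([ 0.6027, -0.1938,  0.1155]), np.float64(0.002581043420903871)) w 0.06662875291092636
pred ax [-0.0365 -0.0431  0.9981]
104 [ 0.4433 -0.1958  0.3881] [216.6316 124.4778]
53 [ 0.4451 -0.1936  0.3372] [218.0197 137.9192]
0 [ 0.4471 -0.1913  0.2843] [219.3938 151.2254]
scene [[192, 211], [187, 211], [182, 218], [179, 219], [178, 217], [181, 210], [179, 208], [175, 210], [169, 219], [172, 222], [168, 224], [171, 228], [171, 231], [167, 231], [166, 233], [168, 237], [175, 238], [175, 234], [178, 232], [177, 231], [180, 225], [187, 222]]
top [[317, 112], [311, 116], [316, 128], [313, 131], [313, 134], [319, 147], [322, 148], [325, 145], [322, 135], [323, 133], [326, 134], [328, 140], [332, 143], [336, 142], [336, 139], [330, 126], [326, 126], [320, 117], [317, 119], [314, 117], [315, 115], [319, 115]]
0.1 (-40, -32) [176.9622 211.2562] [335.9827 142.8224]
0.1 (-40, 32) [193.5858 214.5019] [318.8337 149.4853]
0.1 (-40, -15) [181.3473 212.1124] [331.4324 144.5903]
0.1 (-40, 15) [189.1394 213.6338] [323.3938 147.7136]
0.1 (7, 0) [179.7087 222.0496] [322.0979 133.9247]
0.115 (-40, -32) [176.3223 208.2213] [336.8459 141.6317]
0.115 (-40, 32) [193.0598 211.4614] [319.4997 148.37  ]
0.115 (-40, -15) [180.7372 209.076 ] [332.2433 143.4196]
0.115 (-40, 15) [188.5828 210.5947] [324.1123 146.5782]
0.115 (7, 0) [179.0697 219.0021] [322.7974 132.6371]
0.13 (-40, -32) [175.6733 205.1426] [337.7293 140.4131]
0.13 (-40, 32) [192.5261 208.3767] [320.1813 147.2285]
0.13 (-40, -15) [180.1184 205.9957] [333.0732 142.2215]
0.13 (-40, 15) [188.018  207.5116] [324.8476 145.4162]
0.13 (7, 0) [178.4212 215.9094] [323.5132 131.3196]
```

The predicted pin pose matches the image within 1 px: tilt 3.2°, no slip. The plate top is at about 0.112 m. I'll move in front of the notch.

```bash
cat >> h.py <<'E'
ST=np.array([.653,-.2095,0]);RS=Ro.from_euler("z",np.radians(21.2)).as_matrix()
PT=None
def pin(s,M):
    Mp=Ro.from_quat([-0.012,.984,.023,.178]).as_matrix();ax=M@(Mp.T@np.array([-.6265,-.0554,.777]))
    foot=s["ee_pos"]-.019*M[:,2]-.004*M[:,0]-.086*ax
    return foot,ax
def goto(s,M,x,y,fz):
    "dp that puts the neck (z=40) at stand x,y with foot height fz"
    f,ax=pin(s,M);n=f+.040*ax;w=ST+RS@np.array([x,y,0]);d=np.r_[w[:2]-n[:2],fz-f[2]]
    print("neck in stand",np.round(RS.T@(n-ST),4),"foot z",round(f[2],4),"ax",np.round(ax,3),"dp",np.round(M.T@d/.25,3))
E
python3 - <<'E'
from h import *
s,M=st();goto(s,M,-.085,0,.12);goto(s,M,-.085,0,.072)
E
```

```text
t 22.95 p [ 0.4543 -0.1939  0.3538] tilt 20.7 az 8.8 xyaw 0.9 j [ 0.89 -0.21 -0.36  1.8  -0.31  1.26 -0.97] F [-0.7  0.9 -1. ] w 0.0153 g 34.8
neck in stand [-0.1874  0.0904  0.3242] foot z 0.2843 ax [-0.037 -0.043  0.998] dp [0.247 0.235 0.784]
neck in stand [-0.1874  0.0904  0.3242] foot z 0.2843 ax [-0.037 -0.043  0.998] dp [0.18  0.244 0.963]
```

>>> carry_out --deltas '[{"hand": 8,"dp": [0.05,0.05,0.15],"spin": 0},{"hand": 8,"dp": [0.1,0.1,0.3],"spin": 0},{"hand": 8,"dp": [0.13,0.15,0.45],"spin": 0},{"hand": 8,"dp": [0.16,0.2,0.6],"spin": 0},{"hand": 8,"dp": [0.18,0.24,0.75],"spin": 0},{"hand": 8,"dp": [0.18,0.24,0.85],"spin": 0},{"hand": 8,"dp": [0.18,0.24,0.93],"spin": 0},{"hand": 8,"dp": [0.18,0.24,0.96],"spin": 0},{"hand": 8,"dp": [0.18,0.24,0.96],"spin": 0}]'

```text
time: 23.85
ee_pos: [0.5822, -0.2396, 0.1423]
eef_rot: [0.984, 0.014, 0.178, -0.026]
ft_force: [1.3, -0.1, -0.8]
width: 0.0149
grip_force: 34.8
```

Run:
```python
from h import *
s,M=st();goto(s,M,-.085,0,.072);goto(s,M,0,0,.072)
s=read_state();i=camera("wrist");np.save("w4.npy",s["ee_pos"]);np.save("w4q.npy",s["eef_rot"]);a=camera("scene")
w=wristcal(s);c=proj(w,ST+RS@np.array([-.02,0,.112]));print(c)
cv2.imwrite("pics/w4.png",i[:,:,::-1]);cv2.imwrite("pics/s4.png",a[:,:,::-1])
u,v=proj(get_calibration("scene"),s["ee_pos"]).astype(int);print(u,v)
o=np.zeros((600,800,3),np.uint8);o[:384,:512]=i[:,:,::-1];o[:288,512:]=cv2.resize(a[v-30:v+30,u-30:u+30,::-1],(288,288),interpolation=cv2.INTER_CUBIC)
cv2.imwrite("pics/c4.png",o)
```

```text
t 23.85 p [ 0.5822 -0.2396  0.1423] tilt 20.7 az 9.0 xyaw 1.1 j [ 0.8   0.23 -0.42  1.83 -0.13  0.8  -1.06] F [ 1.3 -0.1 -0.8] w 0.0149 g 34.8
neck in stand [-0.0847  0.0015  0.1127] foot z 0.0728 ax [-0.036 -0.043  0.998] dp [-0.     0.006  0.003]
neck in stand [-0.0847  0.0015  0.1127] foot z 0.0728 ax [-0.036 -0.043  0.998] dp [ 0.299 -0.105  0.12 ]
[234.81666979 164.76918604]
187 197
```

View pics/c4.png

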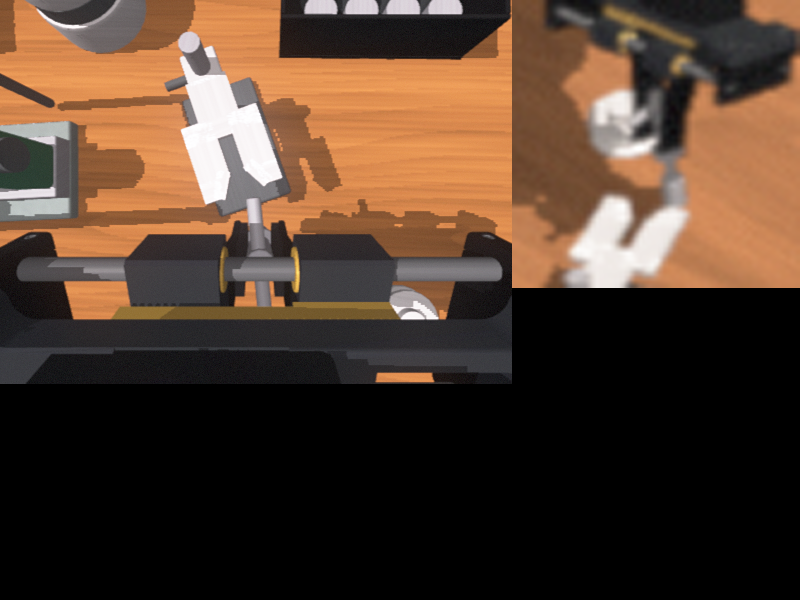

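The wrist view shows the notch clearly, with the slot from its closed end at about (227,137) down to the flare at (235,178), and the pin's cross bar in front at (255,210). I'll measure the slot centreline, and get the plate height from its 64 mm width.

Run:
```python
from h import *
np.set_printoptions(precision=4,suppress=True)
s={"ee_pos":np.load("w4.npy"),"eef_rot":np.load("w4q.npy")};w=wristcal(s)
h=cv2.cvtColor(cv2.imread("pics/w4.png"),cv2.COLOR_BGR2HSV)
k=(h[...,1]<40)&(h[...,2]>190)
rows=[]
for r in range(138,176,4):
    x=np.where(k[r,175:295])[0]+175
    runs=np.split(x,np.where(np.diff(x)>3)[0]+1);runs=[(q[0],q[-1]) for q in runs if len(q)>5];rows.append((r,runs));print(r,[(int(a),int(b)) for a,b in runs])
for c in range(224,236,3):
    y=np.where(~k[110:185,c])[0]+110; print("col",c,y[:4].tolist())
for z in(.104,.110,.116,.122):
    P=lambda u,v:(RS.T@(plane(w,(u,v),z)-ST))[:2]*1e3
    print("z",z)
    for r,q in rows[1:]:
        if len(q)==2: print("  ",r,np.r_[P(q[0][0]-.5,r)[1],P(q[0][1]+.5,r),P(q[1][0]-.5,r),P(q[1][1]+.5,r)[1]])
```

```text
138 [(184, 217), (234, 268)]
142 [(185, 218), (236, 269)]
146 [(186, 219), (237, 270)]
150 [(188, 221), (238, 272)]
154 [(189, 222), (240, 273)]
158 [(190, 223), (241, 275)]
162 [(192, 225), (242, 276)]
166 [(193, 226), (243, 278)]
170 [(194, 227), (245, 279)]
174 [(196, 229), (250, 280)]
col 224 [136, 137, 138, 139]
col 227 [135, 136, 137, 138]
col 230 [134, 135, 136, 137]
col 233 [137, 138, 139, 140]
z 0.104
   142 [ 34.7664   4.5794   7.4038  -0.3014  -6.1549 -33.031 ]
   146 [ 35.0264   1.0534   7.6935  -3.8113  -5.8507 -32.6982]
   150 [ 34.478   -2.7506   7.1844  -7.3133  -5.5472 -33.1502]
   154 [ 34.7377  -6.2596   7.4735 -11.0907  -6.0369 -32.8181]
   158 [ 34.9968  -9.7606   7.7621 -14.5758  -5.7339 -33.2688]
   162 [ 34.4504 -13.5368   7.2547 -18.0531  -5.4316 -32.9374]
   166 [ 34.7092 -17.0211   7.5428 -21.5225  -5.13   -33.3868]
   170 [ 34.9674 -20.4974   7.8302 -25.2637  -5.6179 -33.056 ]
   174 [ 34.4231 -24.2461   7.3245 -29.8302  -8.4662 -32.726 ]
z 0.11
   142 [ 33.3691   2.735    6.7581  -2.0117  -6.4282 -32.5661]
   146 [ 33.622   -0.6941   7.0398  -5.4252  -6.1
[... 904 characters left out ...]
   170 [ 32.1618 -22.8085   6.5153 -27.313   -6.194  -32.1249]
   174 [ 31.6474 -26.3513   6.0374 -31.6287  -8.8858 -31.813 ]
z 0.122
   142 [ 30.5746  -0.9536   5.4667  -5.4323  -6.9748 -31.6364]
   146 [ 30.8132  -4.1891   5.7325  -8.653   -6.6957 -31.331 ]
   150 [ 30.31    -7.6796   5.2653 -11.8664  -6.4172 -31.7457]
   154 [ 30.5483 -10.8995   5.5307 -15.3325  -6.8665 -31.441 ]
   158 [ 30.786  -14.112    5.7954 -18.5305  -6.5885 -31.8545]
   162 [ 30.2847 -17.5771   5.3299 -21.7212  -6.3111 -31.5504]
   166 [ 30.5222 -20.7742   5.5942 -24.9048  -6.0344 -31.9628]
   170 [ 30.7591 -23.9641   5.8579 -28.3376  -6.4821 -31.6593]
   174 [ 30.2596 -27.4039   5.3939 -32.5279  -9.0957 -31.3565]
```

At z = 0.116 the plate measures 64.0 mm wide, centred within 0.1 mm and with the yaw correct, so the plate top is at about 0.116 m and the stand frame is good. I'll insert with the foot at 0.075.

Run:
```python
from h import *
s,M=st();goto(s,M,-.05,0,.075);goto(s,M,-.025,0,.075);goto(s,M,-.001,0,.075)
```

```text
t 23.95 p [ 0.5828 -0.2405  0.1445] tilt 20.8 az 8.6 xyaw 1.0 j [ 0.8   0.23 -0.42  1.83 -0.13  0.8  -1.06] F [-0.7 -0.8 -1.6] w 0.0153 g 34.8
neck in stand [-0.0844  0.0004  0.115 ] foot z 0.075 ax [-0.039 -0.041  0.998] dp [ 0.121 -0.044  0.048]
neck in stand [-0.0844  0.0004  0.115 ] foot z 0.075 ax [-0.039 -0.041  0.998] dp [ 0.209 -0.077  0.083]
neck in stand [-0.0844  0.0004  0.115 ] foot z 0.075 ax [-0.039 -0.041  0.998] dp [ 0.294 -0.108  0.116]
```

>>> carry_out --deltas '[{"hand": 8,"dp": [0.06,-0.023,0.024],"spin": 0},{"hand": 8,"dp": [0.12,-0.045,0.048],"spin": 0},{"hand": 8,"dp": [0.15,-0.056,0.06],"spin": 0},{"hand": 8,"dp": [0.18,-0.067,0.072],"spin": 0},{"hand": 8,"dp": [0.21,-0.078,0.083],"spin": 0},{"hand": 8,"dp": [0.21,-0.078,0.083],"spin": 0}]'

```text
time: 24.55
ee_pos: [0.639, -0.2183, 0.144]
eef_rot: [0.983, 0.013, 0.179, -0.025]
ft_force: [0.1, -0.5, -0.5]
width: 0.0149
grip_force: 34.8
```

Run:
```python
from h import *
s,M=st();goto(s,M,-.001,0,.075)
s=read_state();i=camera("wrist");a=camera("scene");s2=read_state();goto(s2,M,-.001,0,.075)
u,v=proj(get_calibration("scene"),s["ee_pos"]).astype(int)
o=np.zeros((400,800,3),np.uint8);o[:400,:400]=cv2.resize(i[100:260,180:340,::-1],(400,400),interpolation=cv2.INTER_CUBIC);o[:400,400:]=cv2.resize(a[v-15:v+35,u-25:u+25,::-1],(400,400),interpolation=cv2.INTER_CUBIC)
cv2.imwrite("pics/c5.png",o)
```

```text
t 24.55 p [ 0.639  -0.2183  0.144 ] tilt 20.8 az 8.7 xyaw 1.0 j [ 0.7   0.32 -0.42  1.72 -0.05  0.8  -1.19] F [ 0.1 -0.5 -0.5] w 0.0149 g 34.8
neck in stand [-0.024   0.0008  0.1144] foot z 0.0745 ax [-0.039 -0.042  0.998] dp [ 0.082 -0.027  0.03 ]
neck in stand [-0.0252  0.0004  0.114 ] foot z 0.0741 ax [-0.039 -0.042  0.998] dp [ 0.087 -0.03   0.03 ]
```

View pics/c5.png

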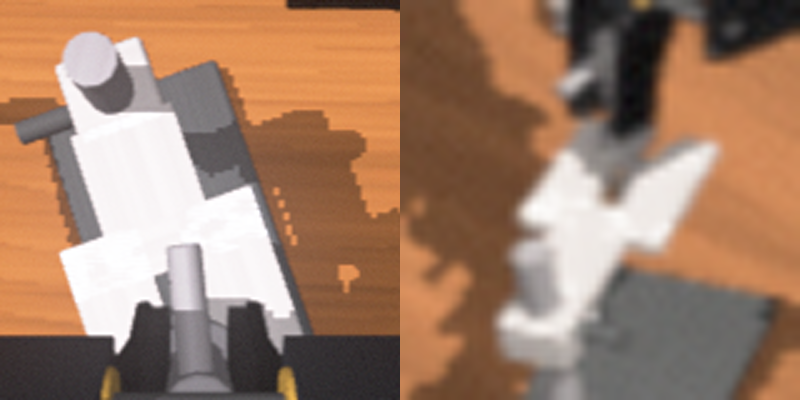

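The pin is at the mouth of the slot with its collar above the plate and no contact force. Sliding in to the back.

>>> carry_out --deltas '[{"hand": 8,"dp": [0.02,-0.007,0.007],"spin": 0},{"hand": 8,"dp": [0.04,-0.014,0.014],"spin": 0},{"hand": 8,"dp": [0.06,-0.021,0.021],"spin": 0},{"hand": 8,"dp": [0.085,-0.03,0.03],"spin": 0},{"hand": 8,"dp": [0.085,-0.03,0.03],"spin": 0},{"hand": 8,"dp": [0.085,-0.03,0.03],"spin": 0}]'

```text
time: 25.25
ee_pos: [0.6606, -0.2106, 0.1443]
eef_rot: [0.984, 0.013, 0.179, -0.025]
ft_force: [-0.3, -0.4, -1.9]
width: 0.0152
grip_force: 35.0
```

Run:
```python
from h import *
s,M=st();goto(s,M,-.001,0,.066);print(M.T@np.array([0,0,-.01])/.25)
```

```text
t 25.25 p [ 0.6606 -0.2106  0.1443] tilt 20.8 az 8.7 xyaw 1.0 j [ 0.67  0.35 -0.41  1.68 -0.02  0.81 -1.23] F [-0.3 -0.4 -1.9] w 0.0152 g 35.0
neck in stand [-1.100e-03  1.000e-04  1.148e-01] foot z 0.0749 ax [-0.038 -0.042  0.998] dp [-0.012  0.002  0.033]
[-0.01408603  0.00178272  0.03739526]
```

>>> carry_out --deltas '[{"hand": 8,"dp": [-0.002,0,0.006],"spin": 0},{"hand": 8,"dp": [-0.005,0,0.012],"spin": 0},{"hand": 8,"dp": [-0.007,0.001,0.018],"spin": 0},{"hand": 8,"dp": [-0.009,0.001,0.024],"spin": 0},{"hand": 8,"dp": [-0.009,0.001,0.024],"spin": 0}]' --force 12

```text
time: 25.75
ee_pos: [0.6604, -0.2106, 0.1377]
eef_rot: [0.984, 0.013, 0.179, -0.025]
ft_force: [-0.5, 0.6, -1.3]
width: 0.0156
grip_force: 12.0
```

>>> carry_out --deltas '[{"hand": 8,"dp": [-0.001,0,0.004],"spin": 0},{"hand": 8,"dp": [-0.002,0,0.005],"spin": 0}]'

```text
time: 25.95
ee_pos: [0.6605, -0.2105, 0.1367]
eef_rot: [0.983, 0.013, 0.179, -0.025]
ft_force: [-0.6, 0.7, -1.5]
width: 0.0157
grip_force: 12.0
```

>>> carry_out --deltas '[{"hand": 8,"dp": [-0.001,0,0.004],"spin": 0},{"hand": 8,"dp": [-0.002,0,0.005],"spin": 0}]'

```text
time: 26.15
ee_pos: [0.6604, -0.2105, 0.1352]
eef_rot: [0.984, 0.013, 0.179, -0.025]
ft_force: [-0.3, -0.2, -2.2]
width: 0.0155
grip_force: 12.0
```

>>> carry_out --deltas '[{"hand": 8,"dp": [-0.001,0,0.004],"spin": 0},{"hand": 8,"dp": [-0.002,0,0.005],"spin": 0}]'

```text
time: 26.35
ee_pos: [0.6604, -0.2105, 0.1339]
eef_rot: [0.984, 0.013, 0.179, -0.025]
ft_force: [0.5, 0.3, -1.2]
width: 0.0157
grip_force: 12.0
```

>>> carry_out --deltas '[{"hand": 8,"dp": [-0.001,0,0.003],"spin": 0},{"hand": 8,"dp": [-0.001,0,0.004],"spin": 0}]'

```text
time: 26.55
ee_pos: [0.6605, -0.2104, 0.1329]
eef_rot: [0.984, 0.013, 0.179, -0.025]
ft_force: [1.0, 0.8, -0.2]
width: 0.0157
grip_force: 12.0
```

>>> carry_out --deltas '[{"hand": 8,"dp": [-0.001,0,0.003],"spin": 0},{"hand": 8,"dp": [-0.001,0,0.004],"spin": 0}]'

```text
time: 26.75
ee_pos: [0.6607, -0.2104, 0.1319]
eef_rot: [0.984, 0.013, 0.179, -0.025]
ft_force: [0.3, 0.2, -1.7]
width: 0.0159
grip_force: 12.0
```

>>> carry_out --deltas '[{"hand": 8,"dp": [-0.001,0,0.003],"spin": 0},{"hand": 8,"dp": [-0.001,0,0.004],"spin": 0}]'

```text
time: 26.95
ee_pos: [0.6608, -0.2103, 0.1308]
eef_rot: [0.984, 0.013, 0.179, -0.025]
ft_force: [1.1, -1.3, -1.9]
width: 0.0154
grip_force: 12.0
```

>>> carry_out --deltas '[{"hand": 8,"dp": [-0.001,0,0.003],"spin": 0},{"hand": 8,"dp": [-0.001,0,0.004],"spin": 0}]'

```text
time: 27.15
ee_pos: [0.6611, -0.2103, 0.1302]
eef_rot: [0.983, 0.013, 0.179, -0.025]
ft_force: [-1.8, 0.5, 2.5]
width: 0.0157
grip_force: 12.0
```

>>> carry_out --deltas '[{"hand": 8,"dp": [-0.001,0,0.003],"spin": 0},{"hand": 8,"dp": [-0.001,0,0.004],"spin": 0}]'

```text
time: 27.35
ee_pos: [0.6614, -0.2103, 0.13]
eef_rot: [0.983, 0.013, 0.179, -0.025]
ft_force: [-5.1, 1.4, 7.9]
width: 0.0162
grip_force: 12.0
```

The collar has met the plate, with about 9 N at a plate top near 0.111. I'll ease the grip so it settles flat, still held.

>>> carry_out --deltas '[{"hand": 8,"dp": [0,0,0],"spin": 0},{"hand": 8,"dp": [0,0,0],"spin": 0},{"hand": 8,"dp": [0,0,0],"spin": 0},{"hand": 8,"dp": [0,0,0],"spin": 0}]' --force 5

```text
time: 27.75
ee_pos: [0.6617, -0.2103, 0.1299]
eef_rot: [0.983, 0.013, 0.18, -0.025]
ft_force: [-0.3, 0.2, 5.6]
width: 0.016
grip_force: 5.0
```

Run:
```python
from h import *
s,M=st();goto(s,M,-.001,0,.061)
S=get_calibration("scene");a=camera("scene")[:,:,::-1];cv2.imwrite("pics/s6.png",a)
s,M=st()
```

```text
t 27.75 p [ 0.6617 -0.2103  0.1299] tilt 20.9 az 8.5 xyaw 1.0 j [ 0.66  0.37 -0.41  1.69 -0.02  0.78 -1.23] F [-0.3  0.2  5.6] w 0.016 g 5.0
neck in stand [ 1.000e-04 -0.000e+00  1.003e-01] foot z 0.0604 ax [-0.04  -0.042  0.998] dp [-0.003  0.001 -0.004]
t 27.8 p [ 0.6617 -0.2103  0.1299] tilt 20.9 az 8.6 xyaw 1.0 j [ 0.66  0.37 -0.41  1.69 -0.02  0.78 -1.23] F [-1.3  0.8  5.9] w 0.0157 g 5.0
```

>>> carry_out --deltas '[{"hand": 8,"dp": [0,0,0],"spin": 0},{"hand": 8,"dp": [0,0,0],"spin": 0},{"hand": 8,"dp": [0,0,0],"spin": 0},{"hand": 17,"dp": [0,0,0],"spin": 0},{"hand": 18,"dp": [0,0,0],"spin": 0},{"hand": 20,"dp": [0,0,0],"spin": 0},{"hand": 24,"dp": [0,0,0],"spin": 0},{"hand": 30,"dp": [0,0,0],"spin": 0},{"hand": 40,"dp": [0,0,0],"spin": 0},{"hand": 50,"dp": [0,0,0],"spin": 0},{"hand": 50,"dp": [0,0,0],"spin": 0}]' --force 3

```text
time: 28.9
ee_pos: [0.661, -0.2103, 0.1289]
eef_rot: [0.984, 0.013, 0.179, -0.025]
ft_force: [0.3, -0.3, -0.4]
width: 0.0454
grip_force: 0.0
```

Run:
```python
from h import *
s,M=st();print(M.T@np.array([0,0,1.]))
```

```text
t 28.9 p [ 0.661  -0.2103  0.1289] tilt 20.8 az 8.7 xyaw 1.0 j [ 0.66  0.37 -0.41  1.69 -0.02  0.78 -1.23] F [ 0.3 -0.3 -0.4] w 0.0454 g 0.0
[ 0.35217297 -0.04441828 -0.93488032]
```

>>> carry_out --deltas '[{"hand": 50,"dp": [0,0,-0.04],"spin": 0},{"hand": 50,"dp": [0,0,-0.1],"spin": 0},{"hand": 50,"dp": [0,0,-0.2],"spin": 0},{"hand": 50,"dp": [0,0,-0.35],"spin": 0},{"hand": 50,"dp": [0,0,-0.5],"spin": 0},{"hand": 50,"dp": [0,0,-0.7],"spin": 0},{"hand": 50,"dp": [0,0,-0.7],"spin": 0},{"hand": 50,"dp": [0,0,-0.7],"spin": 0}]'

```text
time: 29.7
ee_pos: [0.5997, -0.2201, 0.2954]
eef_rot: [0.983, 0.013, 0.18, -0.024]
ft_force: [-0.5, 0.9, 0.2]
width: 0.0499
grip_force: 0.0
```

Run:
```python
from h import *
np.set_printoptions(precision=1,suppress=True)
s,M=st();s=read_state();i=camera("wrist")[:,:,::-1].copy();cv2.imwrite("pics/w7.png",i);a=camera("scene")[:,:,::-1].copy();cv2.imwrite("pics/s7.png",a)
w=wristcal(s);S=get_calibration("scene");P=ST+np.array([0,0,.061])
for z in(.01,.053,.08,.104): print(z,"scene",proj(S,P+[0,0,z]),"wrist",proj(w,P+[0,0,z]))
# bright blob of stem top in the wrist view / change against the empty stand in the scene view
d=cv2.absdiff(a,cv2.imread("pics/scene0.png")).sum(2)[180:250,150:225]
c=[(cv2.contourArea(q),np.array(cv2.boundingRect(q))+[150,180,0,0]) for q in cv2.findContours((d>60).astype(np.uint8),0,1)[0] if cv2.contourArea(q)>5];print("changed",c)
```

```text
t 29.7 p [ 0.6 -0.2  0.3] tilt 21.0 az 8.2 xyaw 1.0 j [ 0.8  0.1 -0.4  1.6 -0.1  1.1 -1.1] F [-0.5  0.9  0.2] w 0.0499 g 0.0
0.01 scene [181.7 226.4] wrist [259.4 185.7]
0.053 scene [180.  217.8] wrist [258.2 182.9]
0.08 scene [178.8 212.2] wrist [257.2 180.8]
0.104 scene [177.7 207.1] wrist [256.2 178.6]
changed [(14.0, array([156, 227,   7,   8])), (116.5, array([169, 200,  16,  20])), (348.5, array([150, 180,  24,  35]))]
```

The change blob on the stand (x 169–185, y 200–220) covers the predicted parked stem, from (180,218) at the collar to (178,207) at the top. The gripper is clear with zero force, so I'm handing in.

```bash
python3 -c "
from bench import *
print(close_job())"
```

```text
the job is handed in; nothing more can be done
None
```

I drew the pin from the bush, set it down gently in the stand's notch and let go once its collar rested on the plate. The job was handed in at about 30 s with the gripper clear; the interface returned no verdict.

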